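Set the screw fence free of backlash and line up the pots

TASK

Turn the handwheel anticlockwise until the fence's pointer has gone at least 4 mm past the red mark, away from you, then come back clockwise and stop with the pointer at the mark, so that the play in the screw is taken up in the clockwise direction. Then take the straightedge by its handle and gently push the three specimen pots up against the fence with it, in one straight row, without touching the pots with the gripper. Leave the pots upright, the straightedge released and standing on the worktop, the fence still as set, and the rack, teal tube and beaker undisturbed.

Things in the scene. Friction and masses are not known exactly. Their poses are not given: they have to be found in the camera images.
- stage: Fixed base of the screw-set fence: grey and aluminium, about 120 x 170 mm, 45 mm high, on the worktop. Origin at worktop height; its x axis is the way the fence travels (+x away from the robot), y to the left along the fence, z up. The gear post with the handwheel stands at its right, at x -100, y -200 mm.
- wheel_axis (a point): Point on the upright axis of the black handwheel (102 mm diameter, flat top 74 mm above the worktop, hub to 80 mm), 100 mm above the worktop. Anticlockwise from above drives the fence away (+x of the stage), clockwise brings it back, 30 mm a turn (4.77 mm/rad). After a change of direction the wheel turns 0.8 rad before the fence follows. It stays where it is left.
- crank_grip (a point): Middle (100 mm above the worktop) of the red upright crank grip on the handwheel: 17 mm diameter, from 77 to 119 mm high, 38 mm from the wheel's axis. It spins freely on its pin, so it can be held with a fixed gripper direction and led round the axis; that takes about 4 N.
- fence: Aluminium fence bar, 260 mm long along its y, 10 mm thick, 4 to 28 mm above the worktop (carriage and two dark arms behind it up to 62 mm high). Origin in the middle of its front face (towards the robot), at worktop height; axes as the stage's. The drive holds against about 25 N; push with less than 15 N.
- pointer (a point): Tip of the black pointer with a yellow line on the left of the fence's carriage; it moves with the fence over the white scale.
- mark: Fixed red clip on the outer edge of the white scale, at the left of the stage; its origin is at its line, axes as the stage's. The pointer is at the mark when their x agree in this frame; at first the pointer is 18 to 34 mm short of it (nearer the robot).
- wheel (a joint): Where the handwheel stands within the screw's lost motion, rad: +0.4 play taken up anticlockwise (driving away), -0.4 taken up clockwise (driving back).
- straightedge: Steel straightedge, 220 mm long along its y, standing on a 5 mm flange that reaches 55 mm back (-x); blade 8 mm thick, 24 mm high. Origin at the foot of its straight front face (+x side), at mid length; 0.4 kg. It stands left of the pots; close beyond it stands a fixed bulky centrifuge 0.23 m high (front edge from about x 0.49, y 0.45 to x 0.62, y 0.18): keep arm and gripper clear of it.
- handle (a point): Middle of the straightedge's blue handle: a bar 100 mm long along the straightedge's y, 18 mm thick, from 90 to 120 mm high, on two dark posts; 22 mm behind the front face and 105 mm above its foot.
- pot_a: White specimen pot, orange lid, loose, upright: 61 mm high, lid 63 mm diameter (above 46 mm), body about 53 mm diameter at the height of fence and straightedge. Origin at the centre of its foot. The three pots stand between fence and robot, about 78 mm apart along the fence, at differing distances, in varying order.
- pot_b: Second such pot, the same size.
- pot_c: Third such pot, the same size.
- tube_rack: Bystander: grey rack full of tubes with yellow caps, 152 x 91 x 100 mm, right of the work. Origin under its centre.
- teal_tube: Bystander: teal felt-pen tube standing upright, 29 mm diameter, 141 mm high, right of the handwheel. Origin under its centre. Behind it a tall fixed dark screen panel stands along x at y about -0.40, from x 0.57 on.
- white_beaker: Bystander: white cup, 71 mm diameter, 90 mm high, right of the pots, in front of the handwheel. Origin under its centre.

How it is judged:
By the outcome, as a careful person would: the job done as asked, in the order asked, and still so for the second after the job is handed in, with the robot touching nothing.
It also fails if it takes over 72 s, if anything falls off the work surface, if the arm or the gripper's body presses on something with over 40 N, if the wrist force passes 120 N, or if a joint passes its speed limit or range.

ROBOT

A 6-joint arm with a two-finger parallel gripper is mounted at the origin on a cart in front of the work surface, level with it; the furniture and walls round the work are solid. World frame = base frame: x ahead of the robot, y to its left, z up, the work surface at z = 0. Lengths are in m, angles in rad, forces in N, time in s.
With the tool pointing down it reaches from about 0.225 to 0.875 m from the base axis. Payload 3.4 kg.
Tool frame: the origin (TCP) lies on the centre line of the jaws, within the pads' length; the fingertips stand 22 mm ahead of it and the grasp point (between the pads) lies 3 mm ahead of it; z points along the fingers, y is the line along which they close (so a half turn about z gives the same grasp; the last joint's range is limited). The gripper opens to 85 mm and grips with 20 to 120 N. Pads are 22 mm wide; open, the fingers measure 114 mm over their backs; the gripper's body (76 mm by 85 mm) begins 54 mm behind the grasp point. The pads swing forward as they close: fully open they stand 13 mm farther back than shut.
Start: joints at [-1.328, 0.276, 1.505, -0, 1.361, -0.121], TCP at [0.205, -0.537, 0.253] pointing down, gripper open.
Joint ranges: [-2.89, 2.89], [-0.75, 2.08], [0.22, 2.7], [-1.18, 4.32], [0.11, 2.71], [-2.7, 2.7]. Speed limits (rad/s): [2.57, 2.57, 3.14, 3.14, 3.14, 3.14].

INTERFACE

Orientations are given as a unit quaternion [w, x, y, z].
In Python, from rig import manip gives the robot as it stands.
- The arm moves only by the shell command python3 steer.py 'ROWS' [OPENING] [FORCE]. ROWS is a JSON list of rows, 1 to 5 of them, each an object with the fields tx, ty, tz (the shift in m), turn (a turn about the tool's z in rad); a field left out counts as zero; each row shifts and turns the commanded pose from where the row before left it, along the tool's axes as they then stand; what a row does not reach is not made up. A row lasts 1/12 s, in which the tool goes at most 0.0417 m and 0.125 rad, less where a joint would pass 70% of its speed; a pose out of reach is approached as far as the arm can. OPENING is the finger opening in m, set as the command begins (- or left out keeps the last). The fingers move at their own pace and stop on an object; FORCE is the grip in N (left out, the last holds). Time passes only in rows, so rows that do not move let the fingers close. It prints the time, the measured TCP pose, the force, the opening and the grip force at its end. Input that does not fit is refused with a message, and nothing moves.
- manip.get_state(): the state, without advancing time (a new reading comes with each control period).
- manip.get_image(name): name is "scene" or "top" or "wrist"; returns a dict with "img" (400x640x3 uint8, red, green, blue), "camera_matrix" (3x3 intrinsics, pixels), "T" (4x4, takes a point from camera to world coordinates); the wrist camera has in their place "hand_eye" (4x4, takes a point from camera to tool coordinates, whose origin is the TCP and whose axes are the flange's). Camera axes: x right, y down, z forward; pixel columns grow to the right and rows downward; lengths in m; the calibration is good to about 2 mm. A picture is of the moment at which its call begins: read the wrist's pose just before it. There is no depth.
- manip.sign_off(): hands the job in; it is judged then, once.
The state is a dict: "clock": time; "qpos": joint angles; "qd": joint speeds; "effort": joint torques, N m; "position": TCP position; "ee_rot": TCP orientation; "contact_force": force on the tool from outside, world axes, zero at the start; "moment": the same for the moment, N m; "width": finger opening in m; "gripper_force": force on a finger pad.
Only numpy, scipy, OpenCV 4.12 (cv2) and the standard library are available. Lean on these libraries where they do the work, as an engineer would, in place of code of your own. Each camera call takes 0.05 s, during which the arm holds its last target. There are 200 camera calls.

## Working session

There is one attempt and no reset: what is moved stays moved. The work goes in short steps, Python scripts to look and compute and a shell command to move; the robot and the scene stay as the last step left them, time stands still between calls to the robot, and variables do not carry over. Pictures are saved under pics/ and viewed, at most 14 in all, crops included, and the job is handed in when it is done.

```bash
ls; mkdir -p pics; python3 - <<'E'
from rig import manip
import cv2,pickle
s=manip.get_state();print(s)
d={}
for n in("scene","top"):
    r=manip.get_image(n);d[n]=r
    cv2.imwrite(f"pics/{n}0.png",r["img"][:,:,::-1])
    print(r["camera_matrix"],r["T"])
pickle.dump(d,open("cams.pkl","wb"))
E
```

```text
pics
rig.py
steer.py
{'clock': 0.0, 'qpos': array([-1.32799904e+00,  2.76565841e-01,  1.50616479e+00,  1.53045426e-05,
        1.36069868e+00, -1.20995067e-01]), 'qd': array([-0.00012026, -0.00051899,  0.00072066,  0.0015723 ,  0.00105212,
        0.00076391]), 'effort': array([-3.56100109e-04, -4.16778767e+01, -2.45808059e+01, -2.80398481e-04,
        1.10450661e-02,  7.78176542e-06]), 'position': array([ 0.20447686, -0.53687262,  0.25244369]), 'ee_rot': array([-9.17083906e-04,  9.83502327e-01,  1.80893142e-01, -4.84241516e-05]), 'contact_force': array([ 0.10943489, -0.23084037, -0.33486662]), 'moment': array([-0.02018007, -0.07158947, -0.03734671]), 'gripper_force': 0.0, 'width': 0.08531981712705283}
[[492.45765958   0.         310.57665857]
 [  0.         492.45765958 204.13797162]
 [  0.           0.           1.        ]] [[-0.68230092 -0.31438919  0.66001886 -0.34053236]
 [-0.73052084  0.25816265 -0.63221147  0.81017322]
 [ 0.02836823 -0.913516   -0.40581247  0.63478496]
 [ 0.          0.          0.          1.        ]]
[[407.71399696   0.         323.81102407]
 [  0.         407.71399696 191.78232952]
 [  0.           0.           1.        ]] [[ 2.82053738e-02 -9.97367254e-01  6.68058151e-02  4.79715171e-01]
 [-9.99600896e-01 -2.82480923e-02  3.05282573e-04 -5.17646752e-02]
 [ 1.58265799e-03 -6.67877633e-02 -9.97765949e-01  1.32831904e+00]
 [ 0.00000000e+00  0.00000000e+00  0.00000000e+00  1.00000000e+00]]
```
View pics/top0.png

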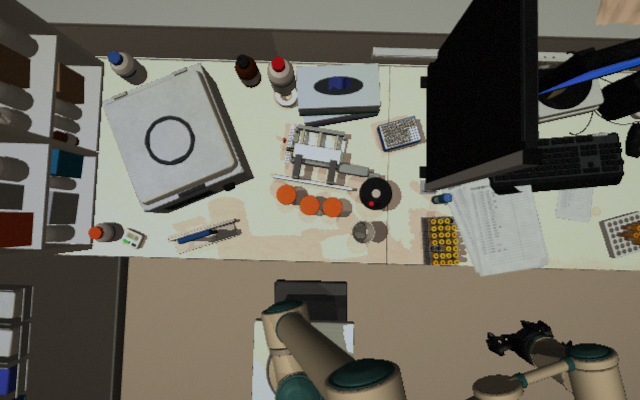

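View pics/scene0.png

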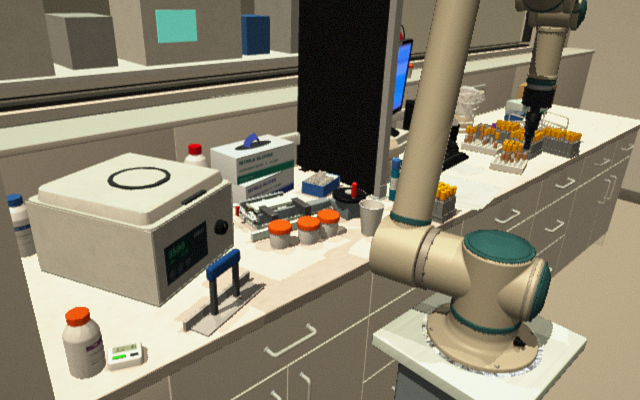

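The top view shows the straightedge at about (205,234), pots at (286,195), (310,205) and (333,206), the wheel at (376,193), the beaker at (363,232) and the teal tube at (442,198). I'll take an enlarged crop to measure from.

```bash
python3 - <<'E'
import cv2,pickle
d=pickle.load(open("cams.pkl","rb"))
t=d["top"]["img"][:,:,::-1]
c=cv2.resize(t[112:222,265:405],None,fx=5.7,fy=5.4,interpolation=cv2.INTER_CUBIC)
c=cv2.resize(t[112:217,265:405],(798,598),interpolation=cv2.INTER_CUBIC) #5.7
cv2.imwrite("pics/c1.png",c)
c=cv2.resize(t[205:265,160:260],(800,480),interpolation=cv2.INTER_CUBIC) #8
cv2.imwrite("pics/c2.png",c)
E
```

View pics/c1.png

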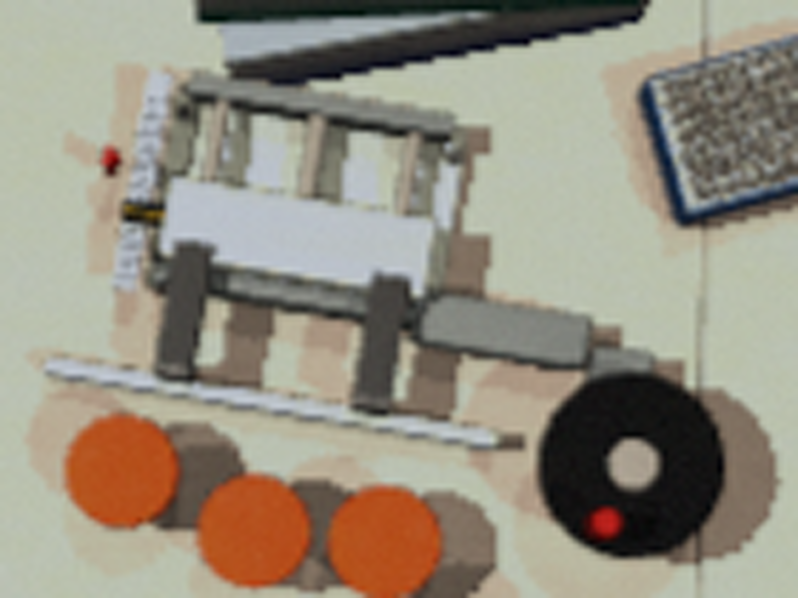

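View pics/c2.png

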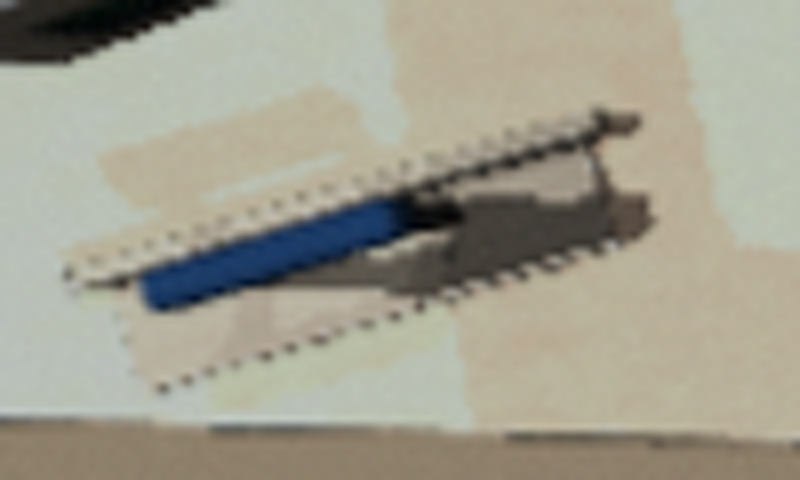

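```bash
cat > h.py <<'E'
import numpy as np,pickle
from scipy.spatial.transform import Rotation as R
d=pickle.load(open("cams.pkl","rb"))
def w(cam,u,v,z):
    K=d[cam]["camera_matrix"];T=np.array(d[cam]["T"])
    r=T[:3,:3]@np.linalg.inv(K)@[u,v,1];p=T[:3,3]
    return (p+r*(z-p[2])/r[2])
def c1(U,V,z): return w("top",(U+.5)/5.7-.5+265,(V+.5)/5.7-.5+112,z)
def c2(U,V,z): return w("top",(U+.5)/8-.5+160,(V+.5)/8-.5+205,z)
def tool(s):  # tool rotation matrix
    q=s["ee_rot"];return R.from_quat([q[1],q[2],q[3],q[0]]).as_matrix()
E
python3 - <<'E'
from h import *
np.set_printoptions(precision=4,suppress=True)
for n,a in dict(mark=(111,158,.045),ptr=(143,212,.045),tip=(122,211,.045),fl=(46,374,.028),fr=(497,446,.028),pa=(122,470,.061),pb=(255,530,.061),pc=(385,542,.061),hub=(634,465,.08),rim=(631,465,.074),grip=(605,523,.119)).items(): print(n,c1(*a)[:2])
for n,a in dict(hl=(150,291,.12),hr=(401,211,.12),hc=(276,252,.12),bl=(65,262,.024),br=(600,112,.024),blb=(80,285,.024),kl=(160,390,.005),kr=(620,243,.005)).items(): print(n,c2(*a)[:2])
a=c1(497,446,.028)-c1(46,374,.028);f=np.arctan2(a[0],-a[1]);print("fence yaw",f)
for p,q in (((150,291,.12),(401,211,.12)),((65,262,.024),(600,112,.024)),((160,390,.005),(620,243,.005))):
    a=c2(*p)-c2(*q);print(np.arctan2(-a[0],a[1]),np.linalg.norm(a))
print("beaker",w("top",363,232,.09),w("top",442,198,.14))
# scene: grip top seen at (354,186)
print("scene grip",w("scene",354,184,.119),"handle",w("scene",224,264,.105))
from rig import manip
print(tool(manip.get_state()))
i=manip.get_image("wrist");print(i["hand_eye"],i["camera_matrix"])
E
```

```text
mark [0.7293 0.0798]
ptr [0.6994 0.0609]
tip [0.6997 0.0726]
fl [0.6089 0.1138]
fr [ 0.5756 -0.1406]
pa [0.5542 0.0661]
pb [ 0.5235 -0.0075]
pc [ 0.5189 -0.0785]
hub [ 0.5636 -0.211 ]
rim [ 0.5639 -0.2102]
grip [ 0.5303 -0.1915]
hl [0.4035 0.3728]
hr [0.4354 0.2819]
hc [0.419  0.3272]
bl [0.4079 0.4409]
br [0.4734 0.2309]
blb [0.399  0.4345]
kl [0.3568 0.4071]
kr [0.4208 0.2247]
fence yaw -0.1304850954132988
0.3373561658011327 0.09637475416935087
0.30216247033007676 0.21995951038016456
0.3374733325785587 0.193347374633283
beaker [ 0.4441 -0.1733  0.09  ] [ 0.5509 -0.3968  0.14  ]
scene grip [ 0.523  -0.1865  0.119 ] handle [0.4125 0.3306 0.105 ]
[[ 0.9345  0.3559 -0.0004]
 [ 0.3559 -0.9345  0.0016]
 [ 0.0002 -0.0017 -1.    ]]
[[-0.0004 -0.9594 -0.2819  0.0726]
 [ 1.     -0.0006  0.0008 -0.0001]
 [-0.0009 -0.2819  0.9594 -0.1212]
 [ 0.      0.      0.      1.    ]] [[294.8459   0.     317.1804]
 [  0.     294.8459 195.3187]
 [  0.       0.       1.    ]]
```

Crop 1 shows the mark at (111,158), pointer (143,212), hub (634,465), grip (605,523) and the fence's front edge running (46,374)-(497,446). In crop 2 the handle is centred at (276,252). The pointer is about 27 mm short of the mark. Next I'll go to the crank grip at about (0.530, -0.192).

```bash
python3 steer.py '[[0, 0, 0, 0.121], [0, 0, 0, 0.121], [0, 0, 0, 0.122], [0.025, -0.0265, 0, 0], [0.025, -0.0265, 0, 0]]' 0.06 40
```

```text
refused: ROWS must be a list of objects with named fields. Nothing was moved.
```

Nothing moved. I misread the format; it is a list of objects with named fields. Resending.

```bash
python3 steer.py '[{"turn": 0.121}, {"turn": 0.121}, {"turn": 0.122}, {"tx": 0.025, "ty": -0.0265}, {"tx": 0.025, "ty": -0.0265}]' 0.06 40; python3 steer.py '[{"tx": 0.025, "ty": -0.0265}, {"tx": 0.025, "ty": -0.0265}, {"tx": 0.025, "ty": -0.0265}, {"tx": 0.025, "ty": -0.0265}, {"tx": 0.025, "ty": -0.0265}]'; python3 steer.py '[{"tx": 0.025, "ty": -0.0265}, {"tx": 0.025, "ty": -0.0265}, {"tx": 0.025, "ty": -0.0265}, {"tx": 0.025, "ty": -0.0265}, {}]'; python3 -c "
from h import *
from rig import manip
print(tool(manip.get_state()))"
```

```text
clock: 0.57
position: [0.2541, -0.4848, 0.2526]
ee_rot: [-0.0, 1.0, -0.002, -0.0]
contact_force: [0.5, -0.3, -0.2]
width: 0.0601
gripper_force: 0.0
clock: 0.98
position: [0.3804, -0.3503, 0.2531]
ee_rot: [-0.0, 1.0, -0.0, -0.0]
contact_force: [0.2, -0.3, 0.2]
width: 0.0598
gripper_force: 0.0
clock: 1.4
position: [0.4834, -0.241, 0.253]
ee_rot: [-0.002, 1.0, 0.003, 0.001]
contact_force: [0.4, -0.5, -0.7]
width: 0.0598
gripper_force: 0.0
[[ 0.99998152  0.00537101  0.00284851]
 [ 0.00536097 -0.99997942  0.00352382]
 [ 0.00286737 -0.00350848 -0.99998973]]
```

```bash
python3 steer.py '[{"tx": 0.024, "ty": -0.025}, {"tx": 0.024, "ty": -0.025, "tz": 0.02}, {"tz": 0.03}, {}, {}]'; python3 - <<'E'
from h import *
from rig import manip
import cv2
s=manip.get_state();i=manip.get_image("wrist")
print(s["position"]);cv2.imwrite("pics/w1.png",i["img"][:,:,::-1])
T=np.eye(4);T[:3,:3]=tool(s);T[:3,3]=s["position"];M=np.linalg.inv(T@i["hand_eye"])
for p in((.5303,-.1915,.119),(.5636,-.211,.08)):
    c=M@[*p,1];c=i["camera_matrix"]@c[:3];print("expected",c[:2]/c[2])
E
```

```text
clock: 1.82
position: [0.5262, -0.1955, 0.2018]
ee_rot: [-0.001, 1.0, 0.0, -0.002]
contact_force: [-0.7, 0.3, 0.9]
width: 0.0602
gripper_force: 0.0
[ 0.52623559 -0.19551429  0.20181079]
expected [312.24726098 206.04242549]
expected [336.52982326 152.50498103]
```

View pics/w1.png

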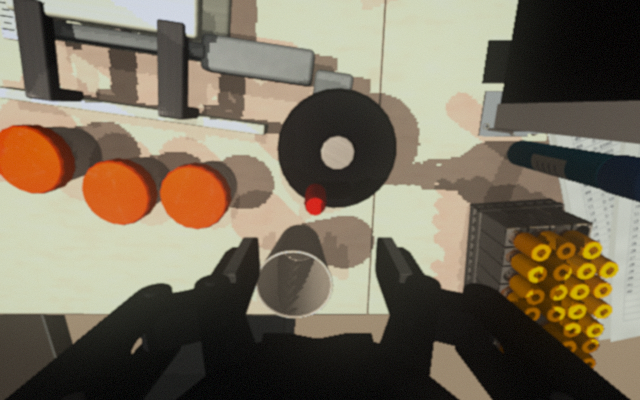

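The wrist view shows the grip top at (315,206) and the hub at (338,152), within about 2 mm of prediction. I'll lower and grip.

```bash
python3 steer.py '[{"tx": 0.004, "ty": -0.002, "tz": 0.03}, {"tz": 0.03}, {"tz": 0.02}, {"tz": 0.017}, {}]'; python3 steer.py '[{}, {}, {}, {}, {}]' 0 40
```

```text
clock: 2.28
position: [0.5299, -0.1946, 0.1048]
ee_rot: [-0.001, 1.0, -0.001, -0.002]
contact_force: [0.2, -0.1, 0.4]
width: 0.0601
gripper_force: 0.0
clock: 2.7
position: [0.5326, -0.1947, 0.1082]
ee_rot: [0.001, 1.0, -0.0, 0.002]
contact_force: [-0.9, -0.3, 6.9]
width: 0.0158
gripper_force: 39.0
```

```bash
python3 - <<'E'
import numpy as np
ph=np.arctan2(.0185,-.0334)
for k in range(0,8):
    print(k,end=": ")
    for j in range(5):
        a=ph+(5*k+j)*.25;b=a+.25
        d=.038*np.array([np.cos(b)-np.cos(a),-(np.sin(b)-np.sin(a))]);print("%.4f %.4f 0 0"%tuple(d),end=";")
    print()
E
```

```text
0: -0.0035 0.0088 0 0;-0.0012 0.0094 0 0;0.0011 0.0094 0 0;0.0034 0.0088 0 0;0.0055 0.0077 0 0;
1: 0.0072 0.0061 0 0;0.0085 0.0041 0 0;0.0093 0.0019 0 0;0.0095 -0.0005 0 0;0.0091 -0.0028 0 0;
2: 0.0081 -0.0049 0 0;0.0066 -0.0068 0 0;0.0047 -0.0082 0 0;0.0025 -0.0091 0 0;0.0002 -0.0095 0 0;
3: -0.0021 -0.0092 0 0;-0.0044 -0.0084 0 0;-0.0063 -0.0071 0 0;-0.0079 -0.0053 0 0;-0.0089 -0.0032 0 0;
4: -0.0094 -0.0009 0 0;-0.0094 0.0015 0 0;-0.0087 0.0037 0 0;-0.0075 0.0058 0 0;-0.0058 0.0075 0 0;
5: -0.0038 0.0087 0 0;-0.0015 0.0093 0 0;0.0008 0.0094 0 0;0.0031 0.0089 0 0;0.0052 0.0079 0 0;
6: 0.0070 0.0064 0 0;0.0084 0.0044 0 0;0.0092 0.0022 0 0;0.0095 -0.0001 0 0;0.0091 -0.0025 0 0;
7: 0.0082 -0.0047 0 0;0.0068 -0.0066 0 0;0.0050 -0.0081 0 0;0.0029 -0.0090 0 0;0.0005 -0.0095 0 0;
```

```bash
python3 steer.py '[{"tx": -0.0035, "ty": 0.0088, "tz": -0.003}, {"tx": -0.0012, "ty": 0.0094}, {"tx": 0.0011, "ty": 0.0094}, {"tx": 0.0034, "ty": 0.0088}, {"tx": 0.0055, "ty": 0.0077}]'; python3 steer.py '[{"tx": 0.0072, "ty": 0.0061}, {"tx": 0.0085, "ty": 0.0041}, {"tx": 0.0093, "ty": 0.0019}, {"tx": 0.0095, "ty": -0.0005}, {"tx": 0.0091, "ty": -0.0028}]'
```

```text
clock: 3.12
position: [0.5369, -0.2359, 0.1084]
ee_rot: [-0.003, 1.0, -0.001, -0.0]
contact_force: [3.3, 8.8, -4.5]
width: 0.0159
gripper_force: 42.0
clock: 3.53
position: [0.5796, -0.2476, 0.1085]
ee_rot: [0.0, 1.0, -0.0, -0.002]
contact_force: [-4.0, -1.2, -3.6]
width: 0.0156
gripper_force: 42.0
```

```bash
python3 steer.py '[{"tx": 0.0081, "ty": -0.0049, "tz": 0.0015}, {"tx": 0.0066, "ty": -0.0068}, {"tx": 0.0047, "ty": -0.0082}, {"tx": 0.0025, "ty": -0.0091}, {"tx": 0.0002, "ty": -0.0095}]'; python3 steer.py '[{"tx": -0.0021, "ty": -0.0092}, {"tx": -0.0044, "ty": -0.0084}, {"tx": -0.0063, "ty": -0.0071}, {"tx": -0.0079, "ty": -0.0053}, {"tx": -0.0089, "ty": -0.0032}]'; python3 steer.py '[{"tx": -0.0094, "ty": -0.0009}, {"tx": -0.0094, "ty": 0.0015}, {"tx": -0.0087, "ty": 0.0037}, {"tx": -0.0075, "ty": 0.0058}, {"tx": -0.0058, "ty": 0.0075}]';  python3 steer.py '[{"tx": -0.0038, "ty": 0.0087}, {"tx": -0.0015, "ty": 0.0093}, {"tx": 0.0008, "ty": 0.0094}, {"tx": 0.0031, "ty": 0.0089}, {"tx": 0.0052, "ty": 0.0079}]'; python3 - <<'E'
from rig import manip
import cv2
i=manip.get_image("top")["img"][:,:,::-1]
cv2.imwrite("pics/t2.png",cv2.resize(i[112:187,275:375],(800,600),interpolation=cv2.INTER_CUBIC))
i=manip.get_image("wrist")["img"];cv2.imwrite("pics/w2.png",i[:,:,::-1])
E
```

```text
clock: 3.95
position: [0.6047, -0.2086, 0.1085]
ee_rot: [0.001, 1.0, 0.0, 0.002]
contact_force: [-1.8, -4.8, 0.7]
width: 0.016
gripper_force: 42.4
clock: 4.37
position: [0.5736, -0.1743, 0.1084]
ee_rot: [0.0, 1.0, 0.0, 0.002]
contact_force: [3.9, -5.4, 0.3]
width: 0.0156
gripper_force: 42.4
clock: 4.78
position: [0.5336, -0.1923, 0.1084]
ee_rot: [-0.0, 1.0, -0.001, 0.003]
contact_force: [9.8, -1.3, -2.8]
width: 0.0159
gripper_force: 42.1
clock: 5.2
position: [0.535, -0.2335, 0.1081]
ee_rot: [-0.004, 1.0, -0.002, -0.0]
contact_force: [2.1, 6.7, 6.1]
width: 0.0157
gripper_force: 43.0
```

View pics/t2.png

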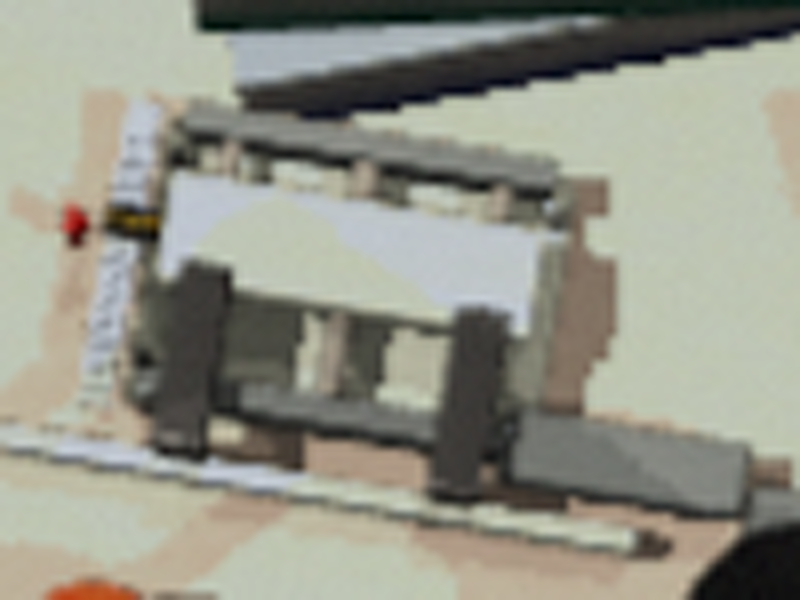

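The pointer line is at (130,221) and the mark at (75,224). Along the fence direction that puts the pointer about 5 mm past, which agrees with 7.5 rad turned. I'll go about 4.8 mm further for margin, then come back to just short of the mark and look from close up.

```bash
python3 steer.py '[{"tx": 0.0070, "ty": 0.0064}, {"tx": 0.0084, "ty": 0.0044}, {"tx": 0.0092, "ty": 0.0022}, {"tx": 0.0095, "ty": -0.0001}, {}]';  python3 steer.py '[{"tx": -0.0095, "ty": 0.0001}, {"tx": -0.0092, "ty": -0.0022}, {"tx": -0.0084, "ty": -0.0044}, {"tx": -0.0070, "ty": -0.0064}, {"tx": -0.0052, "ty": -0.0079}]'; python3 steer.py '[{"tx": -0.0031, "ty": -0.0089}, {"tx": -0.0008, "ty": -0.0094}, {"tx": 0.0015, "ty": -0.0093}, {"tx": 0.0038, "ty": -0.0087}, {}]'; python3 steer.py '[{}, {}, {}]' .06; python3 - <<'E'
from h import *
print("tip mid target", (c1(111,158,.045)+c1(130,170,.045))/2)
E
```

```text
clock: 5.72
position: [0.5688, -0.2498, 0.1083]
ee_rot: [-0.0, 1.0, -0.0, -0.001]
contact_force: [-0.6, -2.2, 5.0]
width: 0.0158
gripper_force: 43.0
clock: 6.13
position: [0.5319, -0.2282, 0.1083]
ee_rot: [-0.0, 1.0, -0.001, 0.003]
contact_force: [10.3, 0.6, -2.2]
width: 0.0157
gripper_force: 42.2
clock: 6.55
position: [0.5334, -0.1928, 0.1083]
ee_rot: [0.001, 1.0, 0.0, 0.002]
contact_force: [6.4, -3.1, -1.3]
width: 0.0154
gripper_force: 42.3
clock: 6.8
position: [0.5298, -0.1916, 0.1071]
ee_rot: [-0.001, 1.0, -0.0, -0.002]
contact_force: [0.1, 0.5, 0.4]
width: 0.051
gripper_force: 0.0
tip mid target [0.72608895 0.07434751 0.045     ]
```

```bash
python3 steer.py '[{"tz": -0.03}, {"tz": -0.03}, {"tx": 0.018, "ty": -0.033}, {"tx": 0.018, "ty": -0.033}, {"tx": 0.018, "ty": -0.033}]'; python3 steer.py '[{"tx": 0.018, "ty": -0.033}, {"tx": 0.018, "ty": -0.033}, {"tx": 0.018, "ty": -0.033}, {"tx": 0.018, "ty": -0.033, "tz": 0.02}, {"tz": 0.015}]';python3 steer.py '[{}, {}]'; python3 - <<'E'
from h import *
from rig import manip
import cv2
s=manip.get_state();i=manip.get_image("wrist")
pickle.dump((s,i),open("w3.pkl","wb"))
print(s["position"])
T=np.eye(4);T[:3,:3]=tool(s);T[:3,3]=s["position"];M=np.linalg.inv(T@i["hand_eye"])
c=M@[.728,.075,.045,1];c=i["camera_matrix"]@c[:3];u,v=(c[:2]/c[2]).round().astype(int);print(u,v)
v0=max(v-45,0);u0=max(u-60,0);print(u0,v0)
cv2.imwrite("pics/w3.png",cv2.resize(i["img"][v0:v0+90,u0:u0+120,::-1],(800,600),interpolation=cv2.INTER_CUBIC))
E
```

```text
clock: 7.22
position: [0.5854, -0.0931, 0.1682]
ee_rot: [-0.0, 1.0, -0.001, -0.001]
contact_force: [0.1, 0.5, -0.7]
width: 0.0599
gripper_force: 0.0
clock: 7.63
position: [0.6599, 0.0437, 0.1326]
ee_rot: [-0.002, 1.0, 0.002, 0.001]
contact_force: [-0.3, -0.8, -0.6]
width: 0.06
gripper_force: 0.0
clock: 7.8
position: [0.6558, 0.0375, 0.1317]
ee_rot: [0.0, 1.0, 0.0, -0.003]
contact_force: [0.3, 0.4, 0.9]
width: 0.0598
gripper_force: 0.0
[0.65581333 0.03753797 0.13166043]
262 109
202 64
```

View pics/w3.png

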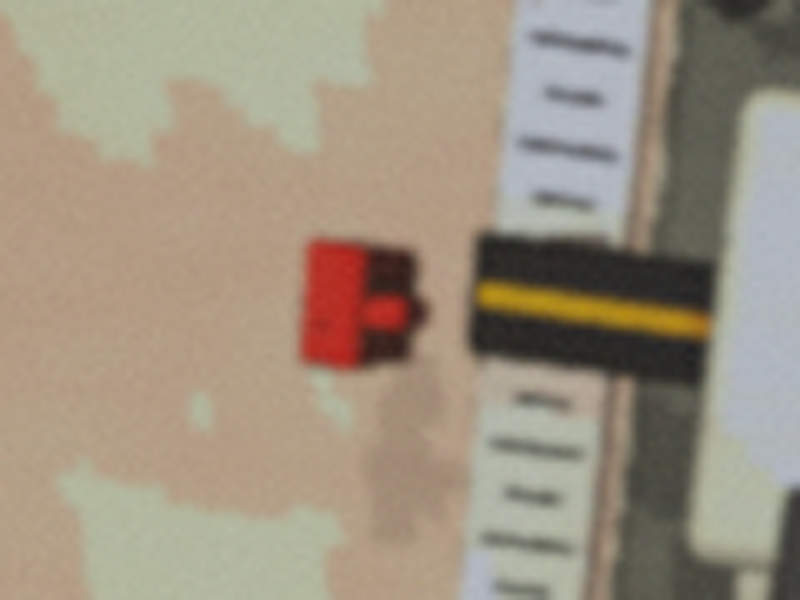

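The close view shows the yellow pointer line at (478,294)-(708,324) and the mark's nub at (385,311). With scale ticks of 5 mm at about 50 px, the pointer is about 2.8 mm past the mark. I'll regrip and turn about 0.5 rad more clockwise.

```bash
python3 steer.py '[{"tz": -0.035}, {"tx": -0.0175, "ty": 0.0330}, {"tx": -0.0175, "ty": 0.0330}, {"tx": -0.0175, "ty": 0.0330}, {"tx": -0.0175, "ty": 0.0330}]'; python3 steer.py '[{"tx": -0.0175, "ty": 0.0330}, {"tx": -0.0175, "ty": 0.0330}, {"tx": -0.0175, "ty": 0.0330}, {}, {}]'
```

```text
clock: 8.27
position: [0.5865, -0.097, 0.17]
ee_rot: [0.001, 1.0, -0.001, 0.001]
contact_force: [-0.2, -0.8, 0.9]
width: 0.0597
gripper_force: 0.0
clock: 8.68
position: [0.5338, -0.1964, 0.1697]
ee_rot: [0.0, 1.0, -0.003, 0.001]
contact_force: [0.0, 0.1, 0.7]
width: 0.06
gripper_force: 0.0
```

```bash
python3 steer.py '[{"ty": -0.0035, "tz": 0.02}, {"tz": 0.02}, {"tz": 0.02}, {}, {}]'; python3 steer.py '[{}, {}, {}, {}, {}]' 0 40; python3 steer.py '[{"tx": 0.0036, "ty": -0.0051}, {"tx": 0.0040, "ty": -0.0041}, {"tx": 0.0052, "ty": -0.0039}, {}, {}]'
```

```text
clock: 9.1
position: [0.535, -0.1892, 0.1081]
ee_rot: [-0.0, 1.0, 0.0, -0.001]
contact_force: [-0.2, 0.5, 1.0]
width: 0.0601
gripper_force: 0.0
clock: 9.52
position: [0.5365, -0.1909, 0.1097]
ee_rot: [0.001, 1.0, 0.0, 0.001]
contact_force: [0.1, -1.6, 5.3]
width: 0.0155
gripper_force: 39.1
clock: 9.93
position: [0.5499, -0.1782, 0.1097]
ee_rot: [0.002, 1.0, 0.0, 0.002]
contact_force: [0.7, -3.5, 5.7]
width: 0.0159
gripper_force: 39.1
```

```bash
python3 steer.py '[{}, {}, {}]' .06;python3 steer.py '[{"tz": -0.03}, {"tz": -0.03}, {"tx": 0.015, "ty": -0.035}, {"tx": 0.015, "ty": -0.035}, {"tx": 0.015, "ty": -0.035}]'; python3 steer.py '[{"tx": 0.015, "ty": -0.035}, {"tx": 0.015, "ty": -0.035}, {"tx": 0.015, "ty": -0.035}, {"tx": 0.015, "ty": -0.035, "tz": 0.02}, {"tz": 0.015}]';python3 steer.py '[{}, {}, {}]'; python3 - <<'E'
from h import *
from rig import manip
import cv2
s=manip.get_state();i=manip.get_image("wrist")
pickle.dump((s,i),open("w4.pkl","wb"))
print(s["position"])
T=np.eye(4);T[:3,:3]=tool(s);T[:3,3]=s["position"];M=np.linalg.inv(T@i["hand_eye"])
c=M@[.728,.075,.045,1];c=i["camera_matrix"]@c[:3];u,v=(c[:2]/c[2]).round().astype(int);print(u,v)
v0=max(v-45,0);u0=max(u-60,0);print(u0,v0)
cv2.imwrite("pics/w4.png",cv2.resize(i["img"][v0:v0+90,u0:u0+120,::-1],(800,600),interpolation=cv2.INTER_CUBIC))
E
```

```text
clock: 10.18
position: [0.5476, -0.1762, 0.1078]
ee_rot: [-0.001, 1.0, -0.0, -0.001]
contact_force: [-0.1, -0.1, -0.4]
width: 0.0514
gripper_force: 0.0
clock: 10.6
position: [0.5933, -0.071, 0.1687]
ee_rot: [-0.0, 1.0, -0.001, 0.0]
contact_force: [0.6, -0.7, -0.3]
width: 0.06
gripper_force: 0.0
clock: 11.02
position: [0.6552, 0.074, 0.1333]
ee_rot: [-0.002, 1.0, 0.002, 0.002]
contact_force: [0.7, 0.6, -0.3]
width: 0.0599
gripper_force: 0.0
clock: 11.27
position: [0.6525, 0.0663, 0.1341]
ee_rot: [0.0, 1.0, -0.0, -0.0]
contact_force: [-0.2, -0.2, -0.4]
width: 0.0599
gripper_force: 0.0
[0.65251276 0.06625449 0.13410107]
305 104
245 59
```

View pics/w4.png

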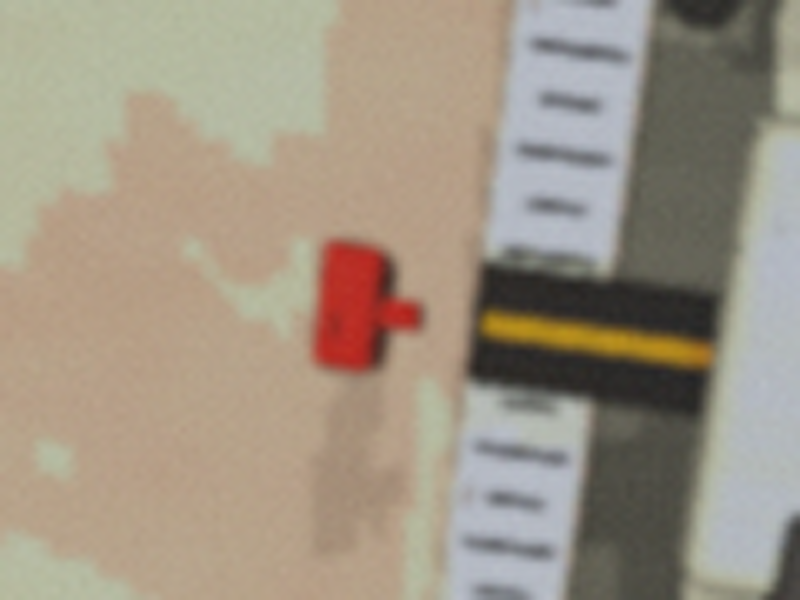

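The pointer line extrapolates to about 313 at the nub's column, and the nub's centre is at (402,315). The pointer is therefore at the mark within about 0.2 mm, approached clockwise. Next is the straightedge.

```bash
python3 steer.py '[{"tz": -0.04}, {"tz": -0.04}, {"tx": -0.03, "tz": -0.02}, {"tx": -0.03}, {"tx": -0.03}]'; python3 -c "
from h import *
from rig import manip
s=manip.get_state();print(s['qpos'],s['position'],tool(s)[:2,0])"
```

```text
clock: 11.73
position: [0.5631, 0.0657, 0.2372]
ee_rot: [0.0, 1.0, -0.001, 0.003]
contact_force: [-0.6, 0.7, 0.6]
width: 0.0601
gripper_force: 0.0
[-6.48972468e-03  2.69967327e-01  1.55419426e+00 -1.64214600e-04
  1.31096609e+00  1.56682212e+00] [0.56310944 0.06569263 0.23717322] [ 0.99997605 -0.00247319]
```

```bash
python3 steer.py '[{"tx": -0.0286, "ty": -0.0268}, {"tx": -0.0286, "ty": -0.0268}, {"tx": -0.0286, "ty": -0.0268}, {"tx": -0.0286, "ty": -0.0268}, {"tx": -0.0286, "ty": -0.0268}]'; python3 steer.py '[{"turn": -0.12}, {"turn": -0.12}, {"turn": -0.12}, {"turn": -0.12}, {"turn": -0.12}]';python3 steer.py '[{"turn": -0.12}, {"turn": -0.12}, {"turn": -0.12}, {"turn": -0.12}, {"turn": -0.12}]';python3 steer.py '[{"turn": -0.12}, {"turn": -0.12}, {"turn": -0.12}, {"turn": -0.12}, {"turn": -0.12}]'; python3 steer.py '[{"turn": -0.091}, {}, {}]'; python3 -c "
from h import *
from rig import manip
s=manip.get_state();t=tool(s);print(s['qpos'],np.arctan2(t[1,0],t[0,0]),t.T@([.4197,.328,.108]-s['position']))
import cv2
i=manip.get_image('wrist')
cv2.imwrite('pics/w5.png',i['img'][:,:,::-1]);pickle.dump((s,i),open('w5.pkl','wb'))"
```

```text
clock: 12.15
position: [0.4187, 0.2009, 0.2352]
ee_rot: [-0.0, 1.0, -0.002, 0.001]
contact_force: [0.6, 0.9, 0.6]
width: 0.0599
gripper_force: 0.0
clock: 12.57
position: [0.42, 0.2002, 0.2352]
ee_rot: [0.0, 0.955, 0.297, 0.001]
contact_force: [0.9, -0.6, -0.5]
width: 0.0598
gripper_force: 0.0
clock: 12.98
position: [0.4202, 0.2001, 0.2351]
ee_rot: [0.0, 0.824, 0.566, 0.001]
contact_force: [-0.3, 0.3, -0.1]
width: 0.0598
gripper_force: 0.0
clock: 13.4
position: [0.4201, 0.2, 0.2352]
ee_rot: [0.001, 0.62, 0.784, 0.001]
contact_force: [0.4, -0.5, 0.1]
width: 0.0599
gripper_force: 0.0
clock: 13.65
position: [0.4201, 0.2003, 0.2348]
ee_rot: [0.001, 0.587, 0.81, 0.001]
contact_force: [0.7, 0.3, -0.1]
width: 0.0602
gripper_force: 0.0
[ 2.95411062e-01  1.21416134e-01  1.75566559e+00 -1.42117814e-04
  1.26262727e+00 -2.05833920e-02] 1.8868335958082991 [0.12148662 0.03908287 0.12685874]
```

View pics/w5.png

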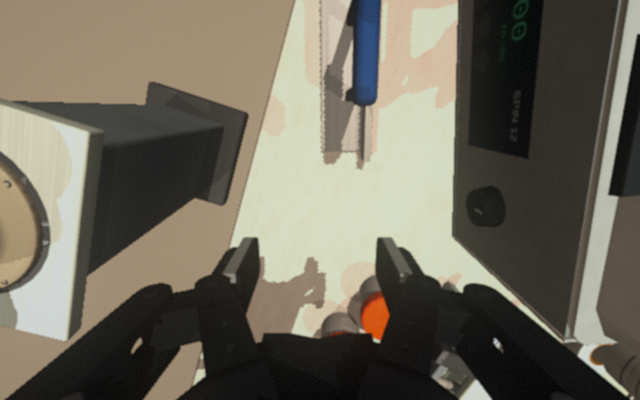

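```bash
python3 - <<'E'
from h import *
s,i=pickle.load(open("w5.pkl","rb"))
T=np.eye(4);T[:3,:3]=tool(s);T[:3,3]=s["position"];T=T@i["hand_eye"]
def p(u,v,z):
    r=T[:3,:3]@np.linalg.inv(i["camera_matrix"])@[u,v,1];return T[:3,3]+r*(z-T[2,3])/r[2]
a=p(366,100,.12);b=p(368.5,5,.12);d_=b-a;print(a,b,np.arctan2(-d_[0],d_[1]))
a=p(321,150,.005);b=p(321,5,.005);d_=b-a;print("flange",a,b,np.arctan2(-d_[0],d_[1]))
a=p(363,165,.024);print("bladeR",a)
E
```

```text
[0.43232141 0.28628861 0.12      ] [0.41148223 0.34619329 0.12      ] 0.33477806465868015
flange [0.41801443 0.22536208 0.005     ] [0.37067421 0.36854234 0.005     ] 0.319318901847472
bladeR [0.46781447 0.22637412 0.024     ]
```

The wrist view shows the blue handle's right end at (366,100) running up the image. Its yaw is about 0.33 and it's where I expected. I'll move over it, lower and grip.

```bash
python3 steer.py '[{"tx": 0.031, "ty": 0.0095}, {"tx": 0.031, "ty": 0.0095}, {"tx": 0.031, "ty": 0.0095}, {"tx": 0.031, "ty": 0.0095}, {}]'; python3 steer.py '[{"tz": 0.035, "turn": -0.01}, {"tz": 0.035}, {"tz": 0.035}, {"tz": 0.021}, {}]'; python3 steer.py '[{}, {}, {}, {}, {}]' 0 80
```

```text
clock: 14.12
position: [0.4173, 0.3357, 0.2341]
ee_rot: [-0.001, 0.585, 0.811, 0.002]
contact_force: [0.3, 0.6, -0.2]
width: 0.0596
gripper_force: 0.0
clock: 14.53
position: [0.4138, 0.3281, 0.1036]
ee_rot: [-0.002, 0.582, 0.813, -0.005]
contact_force: [-0.9, -0.4, 0.0]
width: 0.06
gripper_force: 0.0
clock: 14.95
position: [0.4173, 0.331, 0.1099]
ee_rot: [0.0, 0.582, 0.814, 0.001]
contact_force: [-2.1, -1.6, 5.8]
width: 0.0171
gripper_force: 78.7
```

```bash
python3 steer.py '[{"tz": -0.01}, {"tz": -0.01}, {"tz": -0.01}, {"turn": 0.09}, {"turn": 0.09}]'; python3 steer.py '[{"turn": 0.09}, {"turn": 0.09}, {"turn": 0.095}, {}, {}]'; python3 -c "
from h import *
from rig import manip
s=manip.get_state();t=tool(s);a=np.arctan2(t[1,0],t[0,0]);print(a,s['qpos'][5])
ex=np.array([.9915,-.13]);ey=np.array([.13,.9915])
tgt=np.array([.619,-.0169])+ex*(-.172-.010)+ey*.0   # handle 22mm behind a front at -.160
print(tgt,t.T@np.r_[tgt-s['position'][:2],0])"
```

```text
clock: 15.37
position: [0.4177, 0.3312, 0.1396]
ee_rot: [0.001, 0.654, 0.757, 0.001]
contact_force: [-0.2, 1.1, -4.5]
width: 0.017
gripper_force: 78.5
clock: 15.78
position: [0.4171, 0.3308, 0.1385]
ee_rot: [0.0, 0.749, 0.662, 0.0]
contact_force: [-0.1, 0.6, -3.0]
width: 0.0168
gripper_force: 78.5
1.4481931886875028 0.6625830748751381
[0.438547 0.00676 ] [-3.19031560e-01  6.09038003e-02 -1.08618624e-04]
```

```bash
python3 steer.py '[{"tx": -0.032, "ty": 0.0061}, {"tx": -0.032, "ty": 0.0061}, {"tx": -0.032, "ty": 0.0061}, {"tx": -0.032, "ty": 0.0061}, {"tx": -0.032, "ty": 0.0061}]'; python3 steer.py '[{"tx": -0.032, "ty": 0.0061}, {"tx": -0.032, "ty": 0.0061}, {"tx": -0.032, "ty": 0.0061}, {"tx": -0.032, "ty": 0.0061}, {"tx": -0.031, "ty": 0.0061}]'; python3 steer.py '[{}, {}]';python3 - <<'E'
from h import *
from rig import manip
import cv2
s=manip.get_state();t=tool(s);print(np.arctan2(t[1,0],t[0,0]))
i=manip.get_image("top")["img"]
cv2.imwrite("pics/t3.png",cv2.resize(i[140:250,255:395,::-1],(798,627),interpolation=cv2.INTER_CUBIC)[:600])
j=manip.get_image("scene")["img"];cv2.imwrite("pics/s3.png",j[:,:,::-1])
E
```

```text
clock: 16.2
position: [0.4272, 0.1669, 0.1383]
ee_rot: [0.0, 0.749, 0.663, 0.0]
contact_force: [0.9, -0.4, -4.3]
width: 0.0168
gripper_force: 78.4
clock: 16.62
position: [0.4377, 0.0049, 0.1384]
ee_rot: [0.001, 0.749, 0.662, 0.0]
contact_force: [0.5, 0.8, -3.5]
width: 0.0167
gripper_force: 78.5
clock: 16.78
position: [0.4381, 0.0051, 0.1383]
ee_rot: [0.0, 0.751, 0.661, 0.0]
contact_force: [0.2, -0.0, -4.6]
width: 0.0172
gripper_force: 78.4
1.4436256269086178
```

View pics/t3.png

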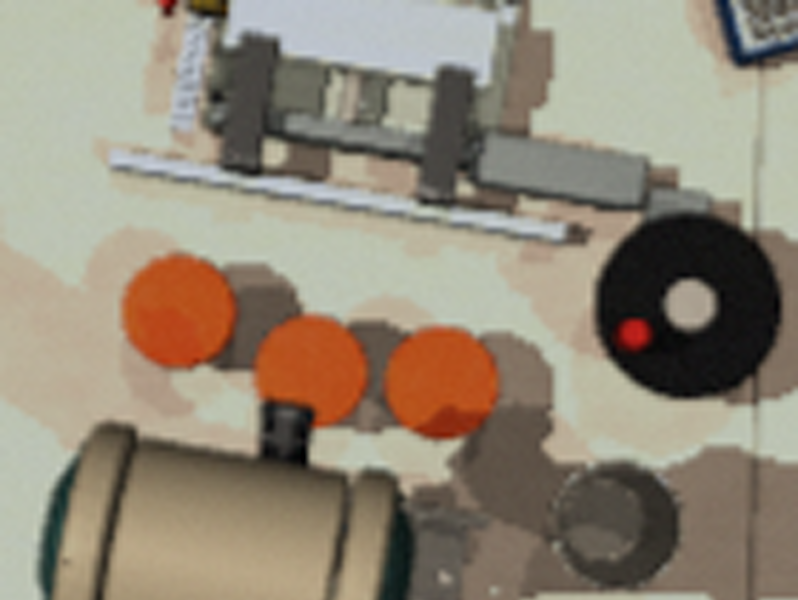

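The top view shows the pots unmoved, with lids at (178,310), (312,372) and (441,382). The fence's front edge is (110,166)-(565,241), and the arm hides the straightedge. I'll lower it and compute the push distance.

```bash
python3 steer.py '[{"tz": 0.01}, {"tz": 0.01}, {"tz": 0.006}, {"tz": 0.003}, {}]'; python3 - <<'E'
from h import *
from rig import manip
def c(U,V,z): return w("top",(U+.5)/5.7-.5+255,(V+.5)/5.7-.5+140,z)[:2]
l=c(110,169,.028);r=c(565,244,.028);a=l-r;yaw=np.arctan2(-a[0],a[1]);m=(l+r)/2
print(l,r,yaw,np.linalg.norm(a),m)
s=manip.get_state();t=tool(s);print("se yaw",np.arctan2(t[1,0],t[0,0])-np.pi/2)
ex=np.array([np.cos(yaw),np.sin(yaw)]);ey=np.array([-ex[1],ex[0]])
for p in [c(178,310,.061),c(312,372,.061),c(441,382,.061),s["position"][:2]+.022*ex]: print(ex@(p-m),ey@(p-m))
E
```

```text
clock: 17.3
position: [0.4372, 0.0077, 0.11]
ee_rot: [-0.0, 0.749, 0.662, -0.0]
contact_force: [-3.0, -0.7, 6.8]
width: 0.0168
gripper_force: 80.1
[0.63469644 0.1107573 ] [ 0.59960071 -0.14620935] -0.13573715252640933 0.25935221428327315 [ 0.61714858 -0.01772602]
se yaw -0.12259522337382656
-0.0736107321070411 0.07514608253210488
-0.09506469718487899 -0.0026753696746974354
-0.08895948275441908 -0.07296603681297133
-0.15977651756161368 0.0008394825115256334
```

```bash
python3 steer.py '[{"ty": 0.006, "tz": -0.0015, "turn": 0.008}, {"ty": 0.008, "tz": -0.001}, {"ty": 0.008}, {"ty": 0.006}, {"ty": 0.005}]'; python3 steer.py '[{"ty": 0.005}, {"ty": 0.005}, {"ty": 0.005}, {"ty": 0.005}, {"ty": 0.005}]';python3 steer.py '[{"ty": 0.005}, {"ty": 0.005}, {"ty": 0.005}, {"ty": 0.005}, {"ty": 0.005}]'; python3 steer.py '[{"ty": 0.004}, {"ty": 0.004}, {"ty": 0.003}, {"ty": 0.003}, {}]'; python3 - <<'E'
from h import *
from rig import manip
s=manip.get_state();t=tool(s);print("se yaw",np.arctan2(t[1,0],t[0,0])-np.pi/2)
m=[.6175,-.0175];yaw=-.133
ex=np.array([np.cos(yaw),np.sin(yaw)]);ey=np.array([-ex[1],ex[0]])
p=s["position"][:2]+.022*ex-m;print(ex@p,ey@p)
E
```

```text
clock: 17.72
position: [0.4718, 0.0022, 0.1112]
ee_rot: [0.0, 0.752, 0.659, 0.0]
contact_force: [0.1, -0.9, -3.9]
width: 0.0173
gripper_force: 78.5
clock: 18.13
position: [0.4952, -0.0011, 0.1111]
ee_rot: [-0.0, 0.753, 0.658, -0.0]
contact_force: [-2.0, 0.1, -4.4]
width: 0.0168
gripper_force: 78.3
clock: 18.55
position: [0.5203, -0.0044, 0.1113]
ee_rot: [-0.0, 0.753, 0.659, -0.0]
contact_force: [-1.4, 0.4, -4.2]
width: 0.0171
gripper_force: 78.3
clock: 18.97
position: [0.5347, -0.0064, 0.1114]
ee_rot: [0.0, 0.753, 0.659, 0.0]
contact_force: [-0.6, -0.2, -4.8]
width: 0.0169
gripper_force: 78.3
se yaw -0.13303226942933155
-0.06154632370320571 3.9259094861215926e-05
```

```bash
python3 steer.py '[{"ty": 0.002}, {"ty": 0.002}, {"ty": 0.001}, {"ty": 0.001}, {}]'; python3 steer.py '[{"ty": 0.001}, {"ty": 0.001}, {"ty": 0.001}, {}, {}]'
```

```text
clock: 19.38
position: [0.5402, -0.0071, 0.1114]
ee_rot: [0.0, 0.753, 0.659, 0.0]
contact_force: [-1.0, 0.7, -5.1]
width: 0.0167
gripper_force: 78.4
clock: 19.8
position: [0.543, -0.0075, 0.1113]
ee_rot: [0.0, 0.753, 0.659, 0.0]
contact_force: [-1.4, 0.3, -4.1]
width: 0.0168
gripper_force: 78.4
```

```bash
python3 steer.py '[{"ty": 0.001}, {"ty": 0.001}, {}]'; python3 steer.py '[{"ty": 0.001}, {"ty": 0.001}, {}]';
```

```text
clock: 20.05
position: [0.5437, -0.0075, 0.1112]
ee_rot: [-0.001, 0.753, 0.658, -0.001]
contact_force: [-4.6, 1.6, -0.5]
width: 0.0168
gripper_force: 78.8
clock: 20.3
position: [0.5443, -0.0075, 0.111]
ee_rot: [-0.002, 0.753, 0.658, -0.002]
contact_force: [-7.1, 1.7, 0.4]
width: 0.0165
gripper_force: 79.2
```

```bash
python3 steer.py '[{"ty": 0.001, "tz": 0.001}, {}, {}]'; python3 - <<'E'
from h import *
from rig import manip
import cv2
s=manip.get_state();t=tool(s);print("se yaw",np.arctan2(t[1,0],t[0,0])-np.pi/2,s["moment"],s["contact_force"])
i=manip.get_image("top")["img"]
cv2.imwrite("pics/t4.png",cv2.resize(i[130:235,265:405,::-1],(798,598),interpolation=cv2.INTER_CUBIC))
E
```

```text
clock: 20.55
position: [0.5445, -0.008, 0.1104]
ee_rot: [-0.002, 0.753, 0.658, -0.002]
contact_force: [-8.7, -0.7, 4.4]
width: 0.017
gripper_force: 79.8
se yaw -0.13339818885587795 [ 0.32489525  1.95135393 -0.22506658] [-8.66623577 -0.7463623   4.41832257]
```

View pics/t4.png

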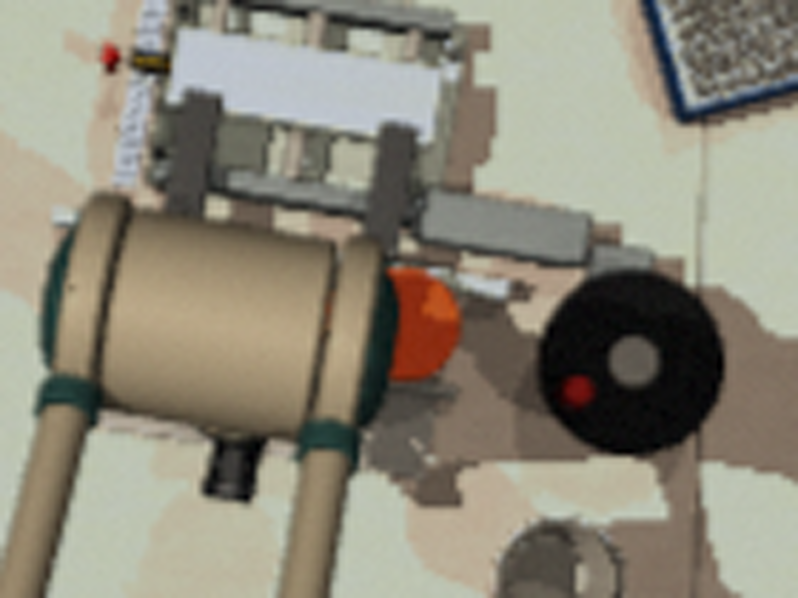

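Only the right pot is visible, and it is at the fence. The moment puts the push centroid 26 mm to the right of centre, so I'll turn the left end in slightly.

```bash
python3 steer.py '[{"turn": 0.006}, {}, {}]'; python3 -c "
from rig import manip
s=manip.get_state();print(s['moment'],s['contact_force'])";  python3 steer.py '[{"turn": 0.006}, {}, {}]'; python3 -c "
from rig import manip
s=manip.get_state();print(s['moment'],s['contact_force'])"
```

```text
clock: 20.85
position: [0.5445, -0.008, 0.1104]
ee_rot: [-0.002, 0.754, 0.657, -0.002]
contact_force: [-9.6, -0.1, 3.8]
width: 0.0172
gripper_force: 79.7
[0.38672261 2.00617516 0.07124594] [-9.58214656 -0.10208429  3.8451648 ]
clock: 21.1
position: [0.5446, -0.008, 0.1104]
ee_rot: [-0.002, 0.756, 0.655, -0.002]
contact_force: [-7.8, 0.1, 3.0]
width: 0.0165
gripper_force: 79.7
[0.37476976 1.89166329 0.28022932] [-7.82036422  0.11473025  3.01538955]
```

```bash
python3 steer.py '[{"turn": -0.007}, {}, {"ty": -0.0015}, {"ty": -0.001}, {}]'; python3 -c "
from rig import manip
s=manip.get_state();print(s['moment'],s['contact_force'])"; python3 steer.py '[{}, {}, {}, {}]' .05
```

```text
clock: 21.52
position: [0.544, -0.0079, 0.1103]
ee_rot: [-0.001, 0.754, 0.657, -0.001]
contact_force: [-5.7, -1.3, 0.3]
width: 0.0171
gripper_force: 78.9
[ 0.29960624  1.22975471 -0.04960264] [-5.70493175 -1.27227624  0.27279145]
clock: 21.85
position: [0.547, -0.008, 0.1112]
ee_rot: [0.002, 0.754, 0.657, 0.001]
contact_force: [-0.5, -0.1, -0.9]
width: 0.0501
gripper_force: 0.0
```

```bash
python3 steer.py '[{"tz": -0.02}, {"tz": -0.03}, {"tz": -0.035}, {"tz": -0.035}, {"tz": -0.03}]'; python3 steer.py '[{"ty": -0.03}, {"ty": -0.04}, {"ty": -0.04}, {"ty": -0.04}, {"ty": -0.04}]';  python3 steer.py '[{"ty": -0.02}, {"tx": -0.03}, {"tx": -0.04}, {"tx": -0.04}, {"tx": -0.04}]'; python3 steer.py '[{"tx": -0.04}, {"tx": -0.04}, {"tx": -0.04}, {}, {}]'; python3 - <<'E'
from rig import manip
import cv2
i=manip.get_image("top")["img"]
cv2.imwrite("pics/t5.png",cv2.resize(i[130:235,265:405,::-1],(798,598),interpolation=cv2.INTER_CUBIC))
E
```

```text
clock: 22.27
position: [0.5463, -0.0078, 0.2632]
ee_rot: [0.002, 0.754, 0.657, 0.001]
contact_force: [0.4, -0.3, -0.4]
width: 0.0494
gripper_force: 0.0
clock: 22.68
position: [0.3559, 0.0185, 0.2606]
ee_rot: [0.001, 0.754, 0.657, 0.001]
contact_force: [0.3, -0.8, 1.0]
width: 0.0501
gripper_force: 0.0
clock: 23.1
position: [0.3167, -0.1289, 0.2613]
ee_rot: [0.002, 0.754, 0.657, 0.001]
contact_force: [1.0, -0.6, -0.2]
width: 0.0498
gripper_force: 0.0
clock: 23.52
position: [0.3001, -0.2488, 0.2606]
ee_rot: [0.001, 0.756, 0.655, -0.0]
contact_force: [0.6, -0.1, -0.9]
width: 0.0497
gripper_force: 0.0
```

View pics/t5.png

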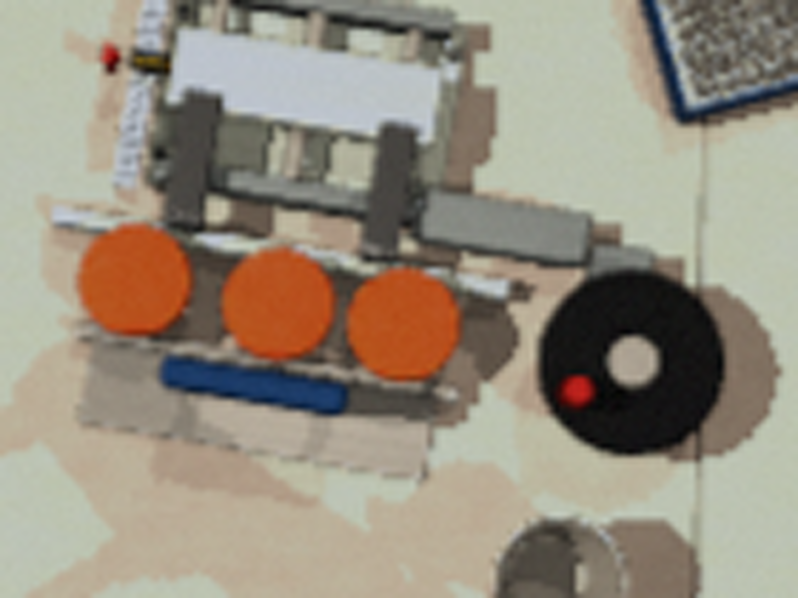

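The three lids lie in one straight row along the fence at (134,278), (278,303) and (403,324), all upright. The straightedge stands behind them, the pointer (150,62) is level with the mark (111,57), and the gripper is clear of everything.

```bash
python3 -c "
from rig import manip
print(manip.sign_off())"
```

```text
the job is handed in; nothing more can be done
None
```

I handed the job in at about 23.5 s: the pointer went about 9 mm past the mark and came back clockwise to within about 0.2 mm of it, and the three pots stand upright in a straight row against the fence, with the straightedge released and standing behind them. I did not check the rack or the teal tube in a final picture.

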